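# Open the filler cap of a steam cleaner

### The job

Open the steam cleaner for filling: flip the steel tab over the filler cap right back until it stays open, then free the cap from its safety catch - press it down until you feel it meet its seat, let it come up about 4 mm and turn it there - and unscrew it counter-clockwise all the way to its stop. Do it by feel: neither jam the cap down on its seat nor force it round while it is caught, and leave everything else where it is.

Things in the scene. Friction and masses are not known exactly. Their poses are not given: they have to be found in the camera images.
- cleaner: Bench steam cleaner, fixed: low metal box 280 x 230 mm on feet, flat top 120 mm above the bench. Origin on the bench straight below the filler cap's axis; x points to its rear (front edge 110 mm before the axis, rear 170 mm behind), y to its left, z up. A gauge (48 mm across, 30 tall) and a brass stub stand on its top 125 mm behind the axis, 70-75 mm to the sides.
- tongue (a point): Point to hold on the flip-top tab: a light (70 g) steel plate lying level over the cap, 56 mm wide, 4 thick, its front narrowed to a tongue 18 mm wide (along the cleaner's y), 8 thick, 44 long, free underneath. Shut, its mid-plane is 64 mm above the cleaner's top. This point is mid-width, 12 mm from the tongue's end, 134 mm from the hinge line.
- tab_hinge (a point): Middle of the tab's hinge line (fixed, along the cleaner's y): 66 mm behind the cap axis, 64 mm above the cleaner's top, on two thin posts.
- tab (a joint): Angle of the tab (rad): 0 shut, lying over the cap; 1.57 upright; 2.5 thrown right back on its stop. The hinge is easy: let go short of upright it falls shut; let go past upright (1.75 or more) it falls back to its stop by itself within about a second.
- cap_grip (a point): On the cap's axis, 8 mm below the top of its grip bar; x along the bar. The black plastic cap under the tab is a disc 60 mm across, its upper face 32 mm above the cleaner's top (18 mm below this point), with an upright bar on it 14 mm thick, 46 long, 26 tall. Done up, the bar runs along the cleaner's x.
- cap: The same cap; origin on its axis at the cleaner's top. It floats on a spring (3 N, plus 0.4 N per mm pressed) over a hard seat. Safety catch: two lugs on its rim pass the catch only while the cap is held 3 to 5 mm above its seat; higher or lower, teeth block them. Hold that height while turning 0.75 rad; then no pressing is needed, it turns with 0.1 N m and climbs 3.5 mm in all.
- cap_turn (a joint): Turn of the cap (rad), counter-clockwise seen from above: 0 done up, about 0.1 lugs against the teeth if not held at the right height, past the teeth from about 0.65, 2.3 fully unscrewed at its stop, where the cap stays on captive. It stays where it is left.
- ring: Brass catch collar round the cap, 108 mm across, 29 mm tall, with a 66 mm hole for the cap; origin on the cap axis at the cleaner's top. It hides teeth and seat. How deep they lie differs at each start and can only be felt: the seat is met when the cap has been pressed 6 to 17 mm down. More than 25 N between cap and teeth or seat damages it.
- tin: Bystander, leave alone: small round metal tin, 38 mm across, 22 mm tall, standing on the front left of the cleaner's top. Origin at the centre of its underside.
- bowl: Bystander, leave alone: white ceramic bowl, 120 mm across, on the bench. Origin at the centre of its underside.
- jar: Bystander, leave alone: amber glass jar with black lid, 56 mm across, 80 mm tall, on the bench. Origin at the centre of its underside.
- hammer: Bystander, leave alone: hammer lying on the bench, 220 mm long. Origin at the centre of its underside.
- mandrel: Bystander, leave alone: steel ring mandrel lying on a wooden rest, 250 mm long. Origin at the centre of its underside.
- fluxcan: Bystander, leave alone: plain metal can, 60 mm across, 110 mm tall. Origin at the centre of its underside.
- brush: Bystander, leave alone: brush lying on the bench, 170 mm long. Origin at the centre of its underside.

How it is judged:
By the outcome, as a careful person would: the job done as asked, in the order asked, and still so for the second after the job is handed in, with the robot touching nothing.
It also fails if it takes over 64 s, if anything falls off the work surface, if the arm or the gripper's body presses on something with over 40 N, if the wrist force passes 120 N, or if a joint passes its speed limit or range.

### The arm

A 6-joint arm with a two-finger parallel gripper is mounted at the origin on the work surface. World frame = base frame: x ahead of the robot, y to its left, z up, the work surface at z = 0. Lengths are in m, angles in rad, forces in N, time in s.
With the tool pointing down it reaches from about 0.375 to 0.9 m from the base axis. Payload 3.1 kg.
Tool frame: the origin (TCP) lies midway between the tips of the shut fingers; the grasp point (between the pads) lies 19 mm behind it; z points along the fingers, y is the line along which they close (so a half turn about z gives the same grasp; the last joint's range is limited). The gripper opens to 85 mm and grips with 20 to 120 N. Pads are 22 mm wide; open, the fingers measure 114 mm over their backs; the gripper's body (76 mm by 85 mm) begins 54 mm behind the grasp point. The pads swing forward as they close: fully open they stand 13 mm farther back than shut.
Start: joints at [-1.379, 0.527, 1.433, -0, 1.181, -0.178], TCP at [0.226, -0.583, 0.231] pointing down, gripper open.
Joint ranges: [-3.08, 3.08], [-0.75, 2.2], [0.22, 2.44], [-1.43, 4.57], [0, 2.65], [-2.85, 2.85]. Speed limits (rad/s): [2.79, 2.79, 3.14, 3.14, 3.14, 3.14].

### API

Orientations are given as a unit quaternion [x, y, z, w].
In Python, from station import manip gives the robot as it stands.
- The arm moves only by the tool step_arm, never from a script. Its argument "targets" is text: rows parted by semicolons, each of 4 numbers parted by spaces: the shift along the tool's x, y, z in mm, then the turn about the tool's z in degrees. A call has 1 to 12 rows; each row is the pose to reach, as a shift and turn from the pose commanded when the call began, along the tool's axes at that moment; what a row does not reach only later rows make up. A row lasts 1/10 s, in which the tool goes at most 50 mm and 8.59 degrees, less where a joint would pass 70% of its speed; a pose out of reach is approached as far as the arm can. A call with a gripper value outside its range is refused whole. "gripper" is the closure, from 0 (fully open) to 1 (shut), set as the call begins (left out, the last holds). The fingers move at their own pace and stop on an object; "squeeze" is the grip in N (left out, the last holds). Time passes only in rows, so rows that repeat a pose let the fingers close. It gives the time, the measured TCP pose, the force, the opening and the grip force at its end, in the units of the state.
- manip.sense(): the state, without advancing time (a new reading comes with each control period).
- manip.snapshot(name): name is "scene" or "top" or "wrist"; returns the picture (384x512x3 uint8, red, green, blue); there is no depth.
- manip.get_calibration(name): a dict with "fov_y" (degrees; the focal length in pixels is half the picture's height over the tangent of half this angle, whatever the lens; pixels are square), "cx", "cy" (the principal point, pixels), "extrinsics" (4x4, takes a point from camera to world coordinates); the wrist camera has in their place "tool_from_camera" (4x4, takes a point from camera to tool coordinates, whose origin is the TCP and whose axes are the flange's). Camera axes: x right, y down, z forward; pixel columns grow to the right and rows downward; lengths in m; the calibration is good to about 2 mm. A picture is of the moment at which its call begins: read the wrist's pose just before it. get_calibration takes no time and is no camera call.
- manip.sign_off(): hands the job in; it is judged then, once.
Trained networks look in the newest picture that a camera, given by its name, has taken for a name from the list of things; names that differ only in an ending like _2 or _b are one class to them, and where a whole thing is asked for, a point or a joint stands for the part that bears it (a point fixed in the world has none). Each returns a list of dicts, best first, with "p" (0 to 1); they miss things now and then, are a little off and sometimes report something else, mostly with a low value. They report only what shows in the picture. A call takes as long as a camera call.
- manip.recognise(camera, query): "position" ([column, row] in pixels, amid what is visible of it).
- manip.masks_of(camera, query): "pixels" (384x512 bool, what is visible of it) and "position" ([column, row] in pixels, amid what is visible of it).
- manip.mark_of(camera, query): "position" ([column, row] in pixels: a listed point, or the origin of a listed thing).
The state is a dict: "t": time; "q": joint angles; "qd": joint speeds; "tau": joint torques, N m; "tcp_pos": TCP position; "tool_rot": TCP orientation; "force": force on the tool from outside, world axes, zero at the start; "ft_torque": the same for the moment, N m; "finger_gap": opening from 0.0 (shut) to 1.0 (fully open); "gripper_force": force on a finger pad.
Only numpy, scipy, OpenCV 4.12 (cv2) and the standard library are available. Lean on these libraries where they do the work, as an engineer would, in place of code of your own. Each camera call takes 0.05 s, during which the arm holds its last target. There are 200 camera calls.

## Working session

There is one attempt and no reset: what is moved stays moved. The work goes in short steps, Python scripts to look and compute and a tool call to move; the robot and the scene stay as the last step left them, time stands still between calls to the robot, and variables do not carry over. Pictures are saved under pics/ and viewed, at most 10 in all, crops included, and the job is handed in when it is done.

Besides the shell and the picture viewer there is one more tool, called after "Emit:" as name(argument=value, ...), one argument or row to a line, values as JSON. step_arm: Moves the arm, as the interface text tells. Its arguments: {"type":"object","properties":{"targets":{"type":"string"},"gripper":{"type":"number"},"squeeze":{"type":"number"}},"required":["targets"]}

```bash
mkdir -p pics; cat > h.py <<'E'
import numpy as np, cv2
from station import manip
from scipy.spatial.transform import Rotation as R
def cam(n):
    c=manip.get_calibration(n)
    f=192/np.tan(np.radians(c['fov_y'])/2)
    if 'extrinsics' in c: T=np.array(c['extrinsics'])
    else:
        s=manip.sense(); W=np.eye(4); W[:3,:3]=R.from_quat(s['tool_rot']).as_matrix(); W[:3,3]=s['tcp_pos']; T=W@np.array(c['tool_from_camera'])
    return f,c['cx'],c['cy'],T
def ray(C,p):
    f,cx,cy,T=C; d=T[:3,:3]@np.array([(p[0]-cx)/f,(p[1]-cy)/f,1]); return T[:3,3],d
def atz(C,p,z):
    o,d=ray(C,p); return o+d*(z-o[2])/d[2]
def proj(C,X):
    f,cx,cy,T=C; q=T[:3,:3].T@(np.array(X)-T[:3,3]); return np.array([cx+f*q[0]/q[2],cy+f*q[1]/q[2]])
def snap(n,fn=None):
    im=manip.snapshot(n)
    if fn: cv2.imwrite('pics/'+fn,im[:,:,::-1])
    return im
E
python3 - <<'E'
from h import *
s=manip.sense();print(s)
for n in ['scene','top']:
    C=cam(n); im=snap(n,n+'0.png'); print(n,C[3].round(3).tolist(),C[0])
    for q,z in [('tongue',.184),('tab_hinge',.184),('cap_grip',.17),('cap',.12),('ring',.12),('cleaner',0),('tin',.12)]:
        for m in manip.mark_of(n,q)[:2]:
            print(n,q,round(m['p'],2),np.round(m['position'],1),atz(C,m['position'],z).round(4))
a=cv2.imread('pics/scene0.png');b=cv2.imread('pics/top0.png')
E
```

```text
{'t': 0.0, 'q': array([-1.37947510e+00,  5.28466636e-01,  1.43391713e+00,  1.38489536e-05,
        1.18138948e+00, -1.78498535e-01]), 'qd': array([-0.00022783, -0.00113937, -0.00165359, -0.00247587,  0.00161613,
        0.00040214]), 'tau': array([-6.42633095e-04, -4.42354882e+01, -1.78024006e+01, -3.14472090e-04,
        8.40545457e-03,  2.95379870e-06]), 'tcp_pos': array([ 0.22579732, -0.58201416,  0.23032861]), 'tool_rot': array([ 9.82952724e-01,  1.83855254e-01, -5.87157792e-07, -1.09031605e-03]), 'force': array([-0.55107485, -0.10868756,  0.08502107]), 'ft_torque': array([ 0.01730604,  0.04820755, -0.03127441]), 'gripper_force': 0.0, 'finger_gap': 0.9997177098169362}
scene [[-0.279, 0.573, -0.771, 1.232], [0.96, 0.151, -0.235, 0.221], [-0.018, -0.806, -0.592, 0.722], [0.0, 0.0, 0.0, 1.0]] 368.2801567232895
scene tongue 0.76 [287.2 169.3] [0.4169 0.0599 0.184 ]
scene tab_hinge 0.66 [281.9 201.6] [0.5572 0.0778 0.184 ]
scene tab_hinge 0.41 [129.5 212.9] [ 0.6882 -0.2517  0.184 ]
scene cap 0.52 [393.5 238.5] [0.5465 0.3425 0.12  ]
scene cap 0.45 [289.2 167.3] [0.3076 0.0442 0.12  ]
scene ring 0.83 [286.3 200.4] [0.4689 0.0709 0.12  ]
scene cleaner 0.91 [288.3 235. ] [0.4721 0.081  0.    ]
scene tin 0.65 [318.1 188. ] [0.3915 0.144  0.12  ]
top [[0.01, -0.995, 0.101, 0.305], [-1.0, -0.009, 0.013, -0.012], [-0.012, -0.101, -0.995, 1.594], [0.0, 0.0, 0.0, 1.0]] 464.9606926159882
top tongue 0.78 [239.  203.4] [0.4129 0.0593 0.184 ]
top tab_hinge 0.84 [228.4 155.1] [0.5615 0.094  0.184 ]
top ring 0.96 [238.1 183.9] [0.4802 0.0663 0.12  ]
top cleaner 0.6 [236.4 183.5] [0.4958 0.0785 0.    ]
top tin 0.44 [212.5 211.5] [0.3912 0.1464 0.12  ]
```

```bash
python3 - <<'E'
import cv2,numpy as np
a=cv2.imread('pics/scene0.png');b=cv2.imread('pics/top0.png')
cv2.imwrite('pics/c0.png',np.vstack([cv2.resize(a[110:290,170:430],(780,540),interpolation=3)]))
cv2.imwrite('pics/c1.png',cv2.resize(b[90:270,140:340],(660,594),interpolation=3))
E
```

```text
(no output)
```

View pics/c0.png

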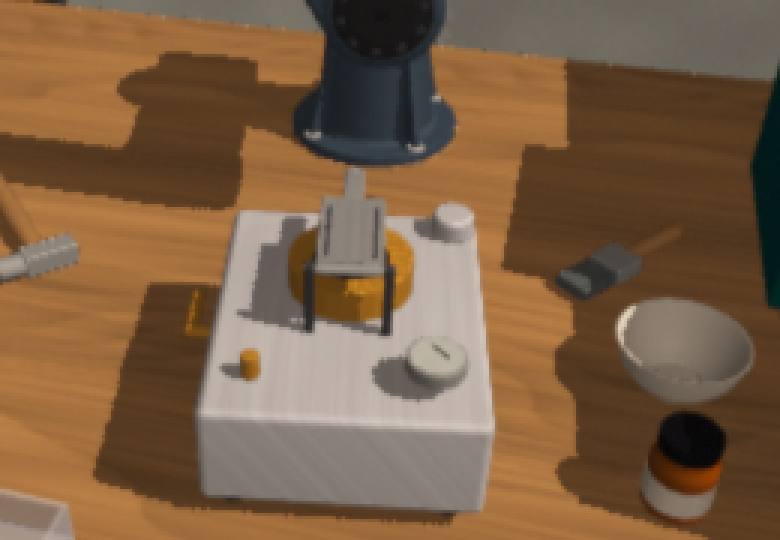

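View pics/c1.png

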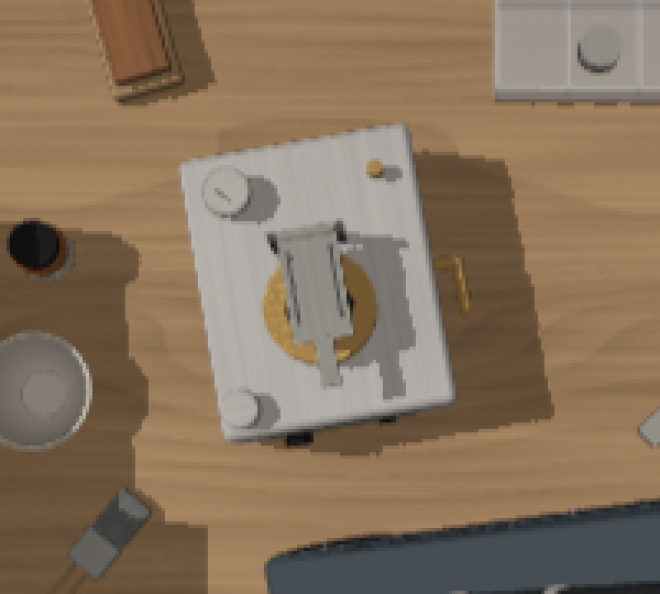

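The pictures show the cleaner yawed about 9° with the shut tab pointing at the robot and the tin front left. In the top crop the top's corners are about (180,162), (407,124), (453,402) and (226,439).

```bash
python3 - <<'E'
from h import *
C=cam('top')
P=[atz(C,(140+u/3.3,90+v/3.3),.12)[:2] for u,v in [(180,162),(407,124),(453,402),(226,439)]]
rl,rr,fr,fl=P; print(np.round(P,4))
d=(rl+rr-fl-fr)/2; e=(rl+fl-rr-fr)/2; print(np.linalg.norm(d),np.linalg.norm(e))
print(np.arctan2(d[1],d[0]),np.arctan2(-e[0],e[1]))
yaw=(np.arctan2(d[1],d[0])+np.arctan2(-e[0],e[1]))/2
ux=np.array([np.cos(yaw),np.sin(yaw)]); c=sum(P)/4; ax=c-.03*ux
print('axis',ax,'tongue',ax-.068*ux,'hinge',ax+.066*ux)
s=manip.sense();M=R.from_quat(s['tool_rot']).as_matrix();print(M.round(3).tolist())
t=np.r_[ax-.068*ux,.27]
for w in ([.38,-.25,.28],t): print((M.T@(np.array(w)-s['tcp_pos'])*1000).round(1))
E
```

```text
[[ 0.6247  0.209 ]
 [ 0.6642 -0.0127]
 [ 0.3922 -0.0593]
 [ 0.3546  0.1584]]
0.2753753971736373 0.22306765740986959
0.1774587171280166 0.17380146809401126
axis [0.47936329 0.06861067] tongue [0.41240936 0.05672912] hinge [0.54434799 0.08014275]
[[0.932, 0.361, 0.0], [0.361, -0.932, -0.0], [0.0, 0.0, -1.0]]
[ 263.9 -254.5  -48.7]
[ 405.  -528.8  -38.7]
```

Emit:
step_arm(
  targets="33 -32 -49 0; 66 -64 -49 0; 99 -95 -49 3; 132 -127 -49 6; 165 -159 -49 9; 198 -191 -49 11; 231 -223 -49 11; 264 -254 -49 11; 290 -300 -49 11; 315 -340 -49 11; 340 -385 -49 11; 360 -425 -49 11",
)

```text
t: 2.0
tcp_pos: [0.4081, -0.0543, 0.2807]
tool_rot: [0.996, 0.089, 0.001, 0.0]
force: [1.8, 0.2, -0.6]
finger_gap: 1.004
gripper_force: 0.0
```

Emit:
step_arm(
  targets="5 -40 0 0; 10 -70 0 0; 10 -70 0 0; 10 -70 0 0",
  gripper=0.3,
)

```text
t: 2.4
tcp_pos: [0.4055, 0.0147, 0.2806]
tool_rot: [0.996, 0.09, 0.0, 0.0]
force: [0.1, -0.5, -0.7]
finger_gap: 0.704
gripper_force: 0.0
```

```bash
python3 - <<'E'
from h import *
s=manip.sense();print(s['tcp_pos'],s['q'],R.from_quat(s['tool_rot']).as_matrix().round(3).tolist(),s['finger_gap'],s['t'])
C=cam('wrist'); im=snap('wrist','w1.png')
for q,z in [('tongue',.184),('tab_hinge',.184),('ring',.12),('tin',.12)]:
    for m in manip.mark_of('wrist',q)[:2]: print(q,round(m['p'],2),np.round(m['position'],1),atz(C,m['position'],z).round(4))
print(proj(C,[.4124,.0567,.184]),proj(C,[.4794,.0686,.12]))
E
```

```text
[0.40553085 0.01468239 0.28056041] [-2.40504110e-01  1.55923896e-01  1.88045518e+00 -5.50529386e-04
  1.10431572e+00  1.15048052e+00] [[0.984, 0.179, 0.001], [0.179, -0.984, -0.001], [0.001, 0.001, -1.0]] 0.7037077047747217 2.4
tongue 0.95 [203.3 172.6] [0.4135 0.0618 0.184 ]
tin 0.84 [124.9 172.7] [0.3845 0.1476 0.12  ]
[209.60698022 175.12687748] [217.47900435  88.65026649]
```

View pics/w1.png

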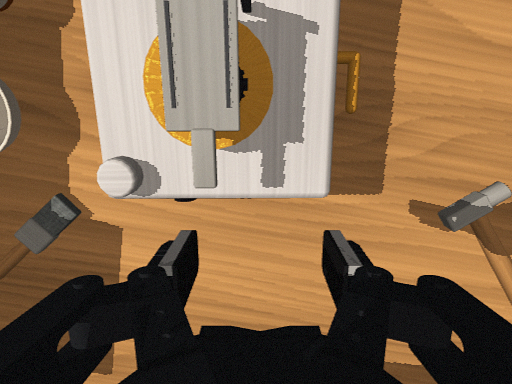

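The wrist picture shows the tongue with its end centre at about (204,187), between the open fingers' reach.

Emit:
step_arm(
  targets="16 -44 0 0; 16 -44 0 0; 16 -44 35 0; 16 -44 70 0; 16 -44 100 0; 16 -44 115 0; 16 -44 115 0; 16 -44 115 0",
)

```text
t: 3.45
tcp_pos: [0.4138, 0.0598, 0.1654]
tool_rot: [0.996, 0.088, -0.0, 0.0]
force: [0.2, -0.7, 0.1]
finger_gap: 0.701
gripper_force: 0.0
```

Emit:
step_arm(
  targets="0 0 0 0; 0 0 0 0; 0 0 0 0; 0 0 0 0; 0 0 0 0; 0 0 0 0; 0 0 0 0; 0 0 0 0",
  gripper=0.95,
  squeeze=20,
)

```text
t: 4.25
tcp_pos: [0.4141, 0.06, 0.1661]
tool_rot: [0.996, 0.089, 0.001, 0.001]
force: [-0.9, -3.9, 5.7]
finger_gap: 0.202
gripper_force: 25.1
```

```bash
python3 - <<'E'
from h import *
s=manip.sense();print(s['tcp_pos'],s['force'],s['finger_gap'],s['gripper_force'],s['t'],R.from_quat(s['tool_rot']).as_matrix().round(3).tolist())
C=cam('wrist'); im=snap('wrist','w2.png')
for q in ['tongue','ring']:
    for m in manip.mark_of('wrist',q)[:2]: print(q,m)
E
```

```text
[0.41407218 0.06001696 0.16606562] [-0.92072208 -3.87763516  5.67195039] 0.20171183428729608 25.107691884040833 4.25 [[0.984, 0.178, 0.002], [0.178, -0.984, -0.001], [0.002, 0.001, -1.0]]
tongue {'position': [257.9, 262.1], 'p': 0.96}
```

View pics/w2.png

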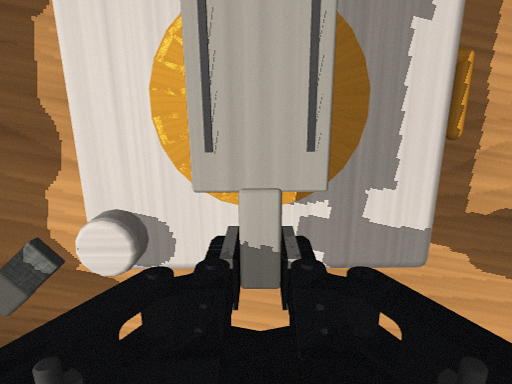

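The tongue sits squarely between the pads (column 260, end row 288). Swinging it up in an arc about the hinge.

Emit:
step_arm(
  targets="0.7 0 -13.4 0; 2.7 0 -26.6 0; 6 0 -39.6 0; 10.6 0 -52.2 0; 16.4 0 -64.2 0; 23.4 0 -75.7 0; 31.5 0 -86.3 0; 40.6 0 -96.1 0; 50.7 0 -105 0; 61.6 0 -112.8 0; 73.2 0 -119.4 0; 85.4 0 -124.9 0",
)

```text
t: 5.6
tcp_pos: [0.4957, 0.0752, 0.2898]
tool_rot: [0.996, 0.089, -0.003, 0.0]
force: [-2.2, -2.2, -2.1]
finger_gap: 0.206
gripper_force: 25.7
```

Emit:
step_arm(
  targets="12.8 0 -4.2 0; 25.8 0 -7.2 0; 39.1 0 -8.8 0; 52.5 0 -9 0; 65.9 0 -8 0; 79 0 -5.6 0; 91.9 0 -1.9 0; 104.4 0 3.1 0; 104.4 0 3.1 0",
)

```text
t: 6.5
tcp_pos: [0.6022, 0.0949, 0.2865]
tool_rot: [0.996, 0.089, 0.001, -0.001]
force: [1.2, 1.7, 2.7]
finger_gap: 0.2
gripper_force: 28.6
```

Emit:
step_arm(
  targets="0 0 0 0; 0 0 0 0; 0 0 0 0; 0 0 0 0; 0 0 -10 0; 0 0 -20 0; 0 0 -30 0; 0 0 -30 0; 0 0 -30 0; 0 0 -30 0",
  gripper=0.4,
)

```text
t: 7.5
tcp_pos: [0.5999, 0.094, 0.3169]
tool_rot: [0.996, 0.089, -0.0, -0.0]
force: [-0.6, -0.9, -0.5]
finger_gap: 0.601
gripper_force: 0.0
```

```bash
python3 - <<'E'
from h import *
s=manip.sense();print(s['tcp_pos'],s['force'],s['finger_gap'],s['t'],s['q'])
b=snap('scene','s2.png');cv2.imwrite('pics/c2.png',cv2.resize(b[90:290,170:430],(780,600),interpolation=3)[:,:,::-1])
E
```

```text
[0.59988962 0.09403288 0.3168604 ] [-0.60340258 -0.91814791 -0.48844406] 0.6006217190716188 7.5 [-2.83227041e-02  4.20682659e-01  1.37163021e+00 -5.73626560e-05
  1.34996600e+00  1.36465929e+00]
```

View pics/c2.png

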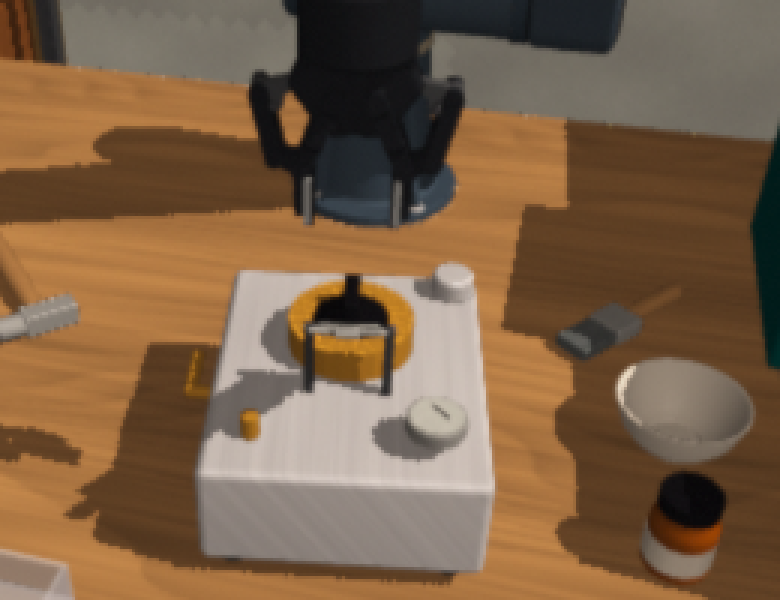

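The tab is back on its stop (edge-on to the camera along its sight line); the cap bar is visible at crop (353,290). Next a close look at the cap from in front.

Emit:
step_arm(
  targets="-45 0 0 0; -90 0 0 0; -135 0 5 0; -165 0 20 0; -175 0 35 0; -175 0 35 0; -175 0 35 0",
)

```text
t: 8.25
tcp_pos: [0.4288, 0.063, 0.2824]
tool_rot: [0.996, 0.089, 0.0, 0.0]
force: [0.7, -0.1, 0.5]
finger_gap: 0.601
gripper_force: 0.0
```

```bash
python3 - <<'E'
from h import *
s=manip.sense();M=R.from_quat(s['tool_rot']).as_matrix();print(s['tcp_pos'],s['t'],s['force'])
C=cam('wrist'); im=snap('wrist','w3.png')
for q,z in [('cap_grip',.17),('ring',.12),('cap',.12),('tab_hinge',.184)]:
    for m in manip.mark_of('wrist',q)[:2]:
        P=atz(C,m['position'],z);print(q,round(m['p'],2),np.round(m['position'],1),P.round(4),(M.T@(P-s['tcp_pos'])*1000).round(1))
m=manip.masks_of('wrist','ring')
if m:
    y,x=np.nonzero(m[0]['pixels']); h=cv2.convexHull(np.stack([x,y],1)); e=cv2.fitEllipse(h);print(e, atz(C,e[0],.149))
for n in ['top']:
    C=cam(n); snap(n)
    for q,z in [('cap_grip',.17),('ring',.12)]:
        for m in manip.mark_of(n,q)[:1]: print(n,q,m['p'],atz(C,m['position'],z))
E
```

```text
[0.42877978 0.06301821 0.28242258] 8.25 [ 0.70085209 -0.09002278  0.51244318]
cap_grip 0.95 [260.  121.8] [0.4823 0.0732 0.17  ] [ 54.3  -0.6 112.5]
cap_grip 0.68 [ 68.3 256.4] [0.3357 0.222  0.17  ] [ -63.6 -172.9  112.3]
ring 0.26 [258.5 117.5] [0.4838 0.0749 0.12  ] [ 56.1  -2.  162.5]
cap 0.58 [259.5 121.6] [0.4802 0.0733 0.12  ] [ 52.3  -1.1 162.5]
tab_hinge 0.9 [257.8  27.5] [0.5464 0.0862 0.184 ] [119.8  -2.1  98.5]
((259.4996032714844, 119.08873748779297), (125.04969787597656, 127.97386169433594), 1.3189353942871094) [0.48352605 0.07387411 0.149     ]
top ring 0.4 [0.69420535 0.12022231 0.12      ]
```

View pics/w3.png

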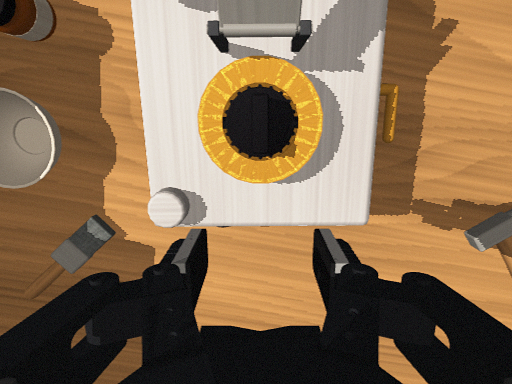

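The cap sits in the collar at (260,122), with its bar running straight up the picture, i.e. aligned with the tool.

Emit:
step_arm(
  targets="27 -0.5 0 0; 54 -1 0 0; 54 -1 0 0; 54 -1 40 0; 54 -1 80 0; 54 -1 105 0; 54 -1 120 0; 54 -1 127 0; 54 -1 127 0; 54 -1 127 0",
)

```text
t: 9.7
tcp_pos: [0.4813, 0.0736, 0.1558]
tool_rot: [0.996, 0.089, 0.001, 0.0]
force: [-0.0, 0.3, -0.1]
finger_gap: 0.603
gripper_force: 0.0
```

Emit:
step_arm(
  targets="0 0 0 0; 0 0 0 0; 0 0 0 0; 0 0 0 0; 0 0 0 0; 0 0 0 0; 0 0 0 0; 0 0 0 0; 0 0 0 0",
  gripper=0.98,
  squeeze=50,
)

```text
t: 10.6
tcp_pos: [0.4816, 0.0731, 0.1553]
tool_rot: [0.996, 0.089, 0.001, 0.001]
force: [0.7, -5.5, 2.7]
finger_gap: 0.156
gripper_force: 53.5
```

Emit:
step_arm(
  targets="0 0 0 0; 0 0 0 0",
)

```text
t: 10.8
tcp_pos: [0.4815, 0.0731, 0.1553]
tool_rot: [0.996, 0.089, 0.001, 0.001]
force: [0.7, -5.6, 2.3]
finger_gap: 0.151
gripper_force: 53.5
```

Emit:
step_arm(
  targets="0 0.5 1 0; 0 0.5 2 0; 0 0.5 2 0; 0 0.5 2 0",
)

```text
t: 11.2
tcp_pos: [0.4815, 0.073, 0.1532]
tool_rot: [0.996, 0.089, 0.0, 0.0]
force: [0.7, -4.3, 4.2]
finger_gap: 0.148
gripper_force: 53.7
```

Emit:
step_arm(
  targets="0 0 1 0; 0 0 2 0; 0 0 2 0",
)

```text
t: 11.5
tcp_pos: [0.4815, 0.073, 0.1512]
tool_rot: [0.996, 0.089, 0.0, 0.0]
force: [2.0, -5.3, 5.1]
finger_gap: 0.152
gripper_force: 53.7
```

Emit:
step_arm(
  targets="0 0 0.5 0; 0 0 1 0; 0 0 1 0",
)

```text
t: 11.8
tcp_pos: [0.4815, 0.073, 0.1503]
tool_rot: [0.996, 0.089, 0.001, 0.0]
force: [1.6, -4.8, 4.9]
finger_gap: 0.146
gripper_force: 53.8
```

Emit:
step_arm(
  targets="0 0 0.5 0; 0 0 0.5 0; 0 0 0.5 0",
)

```text
t: 12.1
tcp_pos: [0.4815, 0.073, 0.1498]
tool_rot: [0.996, 0.089, 0.001, 0.0]
force: [1.4, -4.4, 4.3]
finger_gap: 0.152
gripper_force: 53.8
```

Emit:
step_arm(
  targets="0 0 0.5 0; 0 0 0.5 0; 0 0 0.5 0",
)

```text
t: 12.4
tcp_pos: [0.4815, 0.073, 0.1494]
tool_rot: [0.996, 0.089, 0.001, 0.0]
force: [2.7, -5.0, 5.1]
finger_gap: 0.155
gripper_force: 53.8
```

Emit:
step_arm(
  targets="0 0 0.5 0; 0 0 0.5 0; 0 0 0.5 0",
)

```text
t: 12.7
tcp_pos: [0.4815, 0.073, 0.1489]
tool_rot: [0.996, 0.089, 0.001, 0.0]
force: [1.6, -4.8, 5.5]
finger_gap: 0.152
gripper_force: 53.8
```

Emit:
step_arm(
  targets="0 0 0.5 0; 0 0 0.5 0; 0 0 0.5 0",
)

```text
t: 13.0
tcp_pos: [0.4815, 0.073, 0.1485]
tool_rot: [0.996, 0.089, 0.001, 0.0]
force: [0.8, -5.2, 6.3]
finger_gap: 0.153
gripper_force: 54.1
```

Emit:
step_arm(
  targets="0 0 0.5 0; 0 0 0.5 0; 0 0 0.5 0",
)

```text
t: 13.3
tcp_pos: [0.4816, 0.073, 0.1484]
tool_rot: [0.996, 0.089, 0.001, 0.0]
force: [0.8, -4.2, 9.0]
finger_gap: 0.152
gripper_force: 54.5
```

Emit:
step_arm(
  targets="0 0 0.5 0; 0 0 0.5 0; 0 0 0.5 0",
)

```text
t: 13.6
tcp_pos: [0.4816, 0.073, 0.1482]
tool_rot: [0.996, 0.089, 0.001, 0.0]
force: [0.0, -5.0, 13.1]
finger_gap: 0.15
gripper_force: 54.9
```

Seat felt at measured z ≈ 0.1484 (force climbs from 6 to 13 N while position stalls). Raising to 4 mm above it.

Emit:
step_arm(
  targets="0 0 -2 0; 0 0 -4 0; 0 0 -5.3 0; 0 0 -5.3 0; 0 0 -5.3 0",
)

```text
t: 14.1
tcp_pos: [0.4815, 0.0731, 0.1525]
tool_rot: [0.996, 0.089, 0.001, 0.0]
force: [1.8, -5.6, 3.8]
finger_gap: 0.146
gripper_force: 53.7
```

Emit:
step_arm(
  targets="0 0 0 -3; 0 0 0 -6; 0 0 0 -9; 0 0 0 -9; 0 0 0 -9",
)

```text
t: 14.6
tcp_pos: [0.4814, 0.0732, 0.1525]
tool_rot: [0.986, 0.166, 0.0, -0.0]
force: [2.6, -4.6, 4.2]
finger_gap: 0.149
gripper_force: 53.7
```

```bash
python3 - <<'E'
from h import *
s=manip.sense();M=R.from_quat(s['tool_rot']).as_matrix();print(s['tcp_pos'],s['force'],s['ft_torque'],s['tau'][5],np.degrees(np.arctan2(M[1,0],M[0,0])),s['q'])
E
```

```text
[0.48138205 0.07315966 0.15247106] [ 2.59308591 -4.56444798  4.16384017] [-0.79983283 -0.40361907 -0.0689207 ] 0.007055733731249347 19.11382815905367 [-7.92977114e-02  4.66593561e-01  1.85272808e+00  2.86614004e-04
  8.21529344e-01  1.15770429e+00]
```

Emit:
step_arm(
  targets="0 0 0 -3; 0 0 0 -6; 0 0 0 -9; 0 0 0 -12; 0 0 0 -12",
)

```text
t: 15.1
tcp_pos: [0.4813, 0.0733, 0.1525]
tool_rot: [0.963, 0.268, 0.0, -0.0]
force: [2.4, -3.8, 3.7]
finger_gap: 0.147
gripper_force: 53.7
```

Emit:
step_arm(
  targets="0 0 0 -3; 0 0 0 -6; 0 0 0 -9; 0 0 0 -12; 0 0 0 -12",
)

```text
t: 15.6
tcp_pos: [0.4811, 0.0734, 0.1524]
tool_rot: [0.93, 0.367, 0.0, -0.0]
force: [3.2, -2.8, 4.0]
finger_gap: 0.153
gripper_force: 53.7
```

```bash
cat > st.py <<'E'
from h import *
s=manip.sense();M=R.from_quat(s['tool_rot']).as_matrix();print(s['t'],s['tcp_pos'],s['force'],s['ft_torque'],np.degrees(np.arctan2(M[1,0],M[0,0])),s['q'][5])
E
python3 st.py
```

```text
15.6 [0.48105355 0.07342268 0.15243288] [ 3.20951794 -2.80257656  3.97409435] [-0.44418205 -0.38843258 -0.04085993] 43.08144040079338 0.739278936178174
```

Emit:
step_arm(
  targets="0 0 0 -3; 0 0 0 -6; 0 0 0 -9; 0 0 0 -12; 0 0 0 -15; 0 0 0 -15",
)

```text
t: 16.2
tcp_pos: [0.4808, 0.0735, 0.1524]
tool_rot: [0.874, 0.485, 0.0, -0.0]
force: [1.9, -2.8, 4.3]
finger_gap: 0.146
gripper_force: 53.7
```

```bash
python3 st.py
```

```text
16.2 [0.48080973 0.07351498 0.15238544] [ 1.87772567 -2.82149896  4.30579163] [-0.30965049 -0.34557523 -0.02106187] 58.05538063823106 0.47792219328868635
```

Emit:
step_arm(
  targets="0 0 -0.5 -3; 0 0 -1 -6; 0 0 -1.5 -9; 0 0 -2 -12; 0 0 -2 -12",
)

```text
t: 16.7
tcp_pos: [0.4806, 0.0736, 0.1543]
tool_rot: [0.819, 0.574, -0.0, -0.001]
force: [2.1, -0.6, 3.6]
finger_gap: 0.15
gripper_force: 53.6
```

```bash
python3 st.py
```

```text
16.7 [0.48057374 0.07356198 0.15428707] [ 2.09126745 -0.57362916  3.60882027] [-0.20915741 -0.22126088 -0.00307941] 70.04410567179544 0.2687402336987569
```

Emit:
step_arm(
  targets="0 0 -0.3 -6; 0 0 -0.6 -12; 0 0 -0.9 -18; 0 0 -1.2 -24; 0 0 -1.5 -30; 0 0 -1.8 -36; 0 0 -1.8 -36",
)

```text
t: 17.4
tcp_pos: [0.4799, 0.0734, 0.1559]
tool_rot: [0.601, 0.799, -0.001, -0.001]
force: [0.5, -1.1, 3.2]
finger_gap: 0.151
gripper_force: 53.6
```

```bash
python3 st.py
```

```text
17.4 [0.47991458 0.0734193  0.15587634] [ 0.52898777 -1.13493908  3.24381722] [-0.27463338 -0.03234601  0.11371817] 106.06080621804328 -0.35954016870283156
```

Emit:
step_arm(
  targets="0 0 -0.3 -6; 0 0 -0.6 -12; 0 0 -0.9 -18; 0 0 -1.2 -24; 0 0 -1.5 -30; 0 0 -1.5 -30",
)

```text
t: 18.0
tcp_pos: [0.4795, 0.0731, 0.1573]
tool_rot: [0.374, 0.927, -0.001, -0.002]
force: [-1.0, -3.3, 3.1]
finger_gap: 0.149
gripper_force: 53.5
```

```bash
python3 st.py
```

```text
18.0 [0.4795493  0.07306177 0.15725773] [-0.97604209 -3.27227588  3.09880788] [-0.53732246  0.21232363  0.09913047] 136.019378184748 -0.882022508836647
```

Emit:
step_arm(
  targets="0 0 0 -2; 0 0 0 -4; 0 0 0 -4",
)

```text
t: 18.3
tcp_pos: [0.4796, 0.073, 0.1573]
tool_rot: [0.342, 0.94, -0.001, -0.002]
force: [-2.1, -2.6, 3.2]
finger_gap: 0.151
gripper_force: 53.5
```

```bash
python3 st.py
```

```text
18.3 [0.4795697  0.07302672 0.15728869] [-2.08461509 -2.57591159  3.1988022 ] [-0.7298135   0.29372776 -0.04529158] 139.96528570084232 -0.9509816699154505
```

Emit:
step_arm(
  targets="0 0 0 -1; 0 0 0 -2; 0 0 0 -2",
)

```text
t: 18.6
tcp_pos: [0.4796, 0.073, 0.1574]
tool_rot: [0.324, 0.946, -0.001, -0.001]
force: [-3.3, -5.7, 2.7]
finger_gap: 0.155
gripper_force: 53.5
```

```bash
python3 st.py
```

```text
18.6 [0.4795905  0.07300152 0.15735524] [-3.33823754 -5.74778405  2.66000485] [-0.89422185  0.62320924 -0.13070574] 142.17282757007013 -0.9895544643746528
```

Emit:
step_arm(
  targets="0 0 0 -1; 0 0 0 -2; 0 0 0 -2",
)

```text
t: 18.9
tcp_pos: [0.4797, 0.073, 0.1574]
tool_rot: [0.309, 0.951, -0.0, -0.002]
force: [-3.2, -5.1, 3.4]
finger_gap: 0.151
gripper_force: 53.7
```

```bash
python3 st.py
```

```text
18.9 [0.47965283 0.07299637 0.15736664] [-3.21298198 -5.06055275  3.38104971] [-0.93281614  0.64777028 -0.55441267] 144.06028141569763 -1.0230802184427517
```

The stop is felt (torque jump to 0.55 N·m). Releasing and withdrawing.

Emit:
step_arm(
  targets="0 0 0 0; 0 0 0 0; 0 0 0 0; 0 0 0 0; 0 0 0 0; 0 0 -10 0; 0 0 -30 0; 0 0 -60 0; 0 0 -90 0; 0 0 -110 0; 0 0 -110 0",
  gripper=0.5,
  squeeze=20,
)

```text
t: 20.0
tcp_pos: [0.4832, 0.0731, 0.2713]
tool_rot: [0.307, 0.952, 0.001, 0.004]
force: [0.3, 0.4, -0.2]
finger_gap: 0.501
gripper_force: 0.0
```

```bash
python3 st.py; python3 - <<'E'
from h import *
w=snap('wrist')[:,:,::-1]
b=snap('top')[:,:,::-1][90:270,140:340]
a=snap('scene')[:,:,::-1][90:290,170:430]
cv2.imwrite('pics/f1.png',np.hstack([cv2.resize(w,(400,300)),cv2.resize(a,(390,300))]))
E
```

```text
20.0 [0.48316742 0.07309624 0.27128223] [ 0.31927073  0.35923954 -0.15492288] [0.03083539 0.0020642  0.00178208] 144.1933074498971 -1.0250328955234953
```

View pics/f1.png

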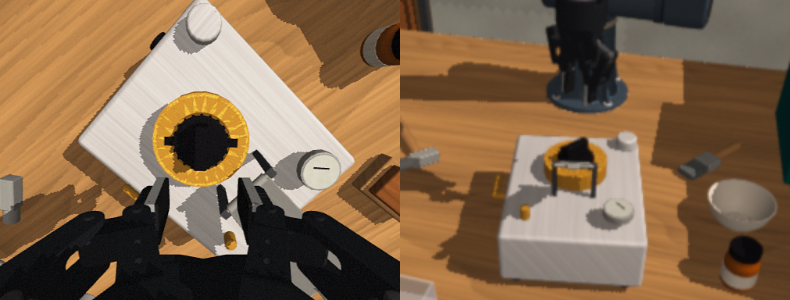

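The bar has turned with the tool (vertical in the wrist view at (200,140)), the tab is back, and the tin and other bystanders are in place. The force reads near zero, so nothing is being touched.

```bash
python3 -c "
from station import manip
print(manip.sign_off())"
```

```text
the job is handed in; nothing more can be done
None
```

The job is done and handed in: the tab is back on its stop, the cap was freed 4 mm above its felt seat and unscrewed to its stop, and the robot is clear; finished at about 20 s.

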